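# Fish a dropped lamp ring out of the gap between two drawer units

## Task

A small brass spacer ring has dropped into the narrow gap between the two low drawer units. Take the bent telescopic rod from its stand, fish the ring out through the gap's open end until it lies flat and clear on the bench just outside, then hang the rod back in its stand. Work gently by feel: touch the ring with the rod only, never press the rod against anything with more than the weight of a kilogram (10 N), and leave the other things alone.

Things in the scene. Friction and masses are not known exactly. Their poses are not given: they have to be found in the camera images.
- units: Two low dark wooden drawer units, fixed, 75 mm high, side by side. Origin on the bench at the middle of the gap between them. The gap runs along y, from y = -100 mm (open end) to +100 mm (closed by a 12 mm panel). It is 34 mm wide (x -17 to +17), open above; its floor is the bench. The -x unit is 75 mm wide, the +x unit 100 mm. A 14 mm high glass piece lies on the wider one.
- strap (a point): Centre of the underside of the flat steel strap that lies across the gap, 75 mm above the bench and 26 mm from the gap's middle towards the closed end; axes as the units'. The strap is 62 mm long (x), 12 mm wide (y), 5 mm high with its screw heads. The rod's foot fits below it, the rod's upright part does not pass it.
- ring_c (a point): Centre of the dropped plain brass ring: 28 mm outside, hole 16 mm, 9 mm high (this point is half-way up), 35 to 75 g. It lies flat, axis (z) upright, on the floor of the gap, 30 to 70 mm from the gap's middle towards the closed end.
- ring: The same brass ring; origin at the centre of its underside.
- stand: Fixed dark steel stand for the rod, origin on the bench under the hanging rod's axis. Its forked plate (8 mm thick, top 175 mm above the bench) has a 16 mm slot open towards -x; the prongs, 15 mm wide, reach to x = -25 mm, the slot ends at x = +20 mm; the post (x 47 to 65 mm) ends under the plate; foot plate 100 x 100 x 12 mm. Lift the rod a little and bring it out towards the stand's -x.
- hang (a point): Point on the stand, level with the fork's top, where the middle of the underside of the hanging rod's collar rests; axes as the stand's.
- rod: Loose bent telescopic rod, 185 g, hanging upright by its collar. Origin: middle of the underside of the square steel collar (28 x 28 x 6 mm). Below it a tube 10 mm across, 70 mm long, then a 7 mm bar bent into a foot along the rod's +y and, 70 mm out, a toe bent straight down, ending 16 mm below the foot's underside. Hanging, its axes are those of the stand.
- rod_grip (a point): Centre of the rod's square wooden handle, where to grip: 18 x 18 mm, 56 mm long, on the rod's axis, 34 mm above the collar's underside; axes as the rod's. How far the bar is drawn out differs each time and is NOT measured: the toe's end is 110 to 160 mm below the collar's underside, so feel for the floor. The bar stays as it is below 40 N.
- lens_on_unit: Bystander, to be left alone: faceted clear glass piece, 42 mm across, 14 mm high, on the wider drawer unit. Origin under its centre.
- lens_amber: Bystander, to be left alone: faceted amber glass piece, 48 mm across, 18 mm high. Origin under its centre.
- lens_clear: Bystander, to be left alone: faceted clear glass piece, 48 mm across, 18 mm high. Origin under its centre.
- finial: Bystander, to be left alone: small turned brass finial, 32 mm across, 50 mm high. Origin under its centre.
- bobeche: Bystander, to be left alone: brass bowl, 84 mm across, 30 mm high. Origin under its centre.
- bead_jar: Bystander, to be left alone: clear jar with steel cap, 68 mm across, 85 mm high. Origin under its centre.
- driver: Bystander, to be left alone: screwdriver lying on the bench. Origin under its centre.
Mind the look-alikes: they are no part of the job. Leave any blue look-alike of the stand alone.

How it is judged:
By the outcome, as a careful person would: the job done as asked, in the order asked, and still so for the second after the job is handed in, with the robot touching nothing.
It also fails if it takes over 72 s, if anything falls off the work surface, if the arm or the gripper's body presses on something with over 40 N, if the wrist force passes 120 N, or if a joint passes its speed limit or range.

## Robot

A 6-joint arm with a two-finger parallel gripper is mounted at the origin on the work surface. World frame = base frame: x ahead of the robot, y to its left, z up, the work surface at z = 0. Lengths are in m, angles in rad, forces in N, time in s.
With the tool pointing down it reaches from about 0.425 to 1.125 m from the base axis. Payload 14.9 kg.
Tool frame: the origin (TCP) lies at the very end of the fingers, on their centre line; the grasp point (between the pads) lies arm.grasp_offset behind it (arm.grasp_offset is the distance from the TCP to the grasp point, in m); z points along the fingers, y is the direction in which the jaws open and shut (so a half turn about z gives the same grasp; the last joint's range is limited). The gripper opens to 91 mm and grips with 3 to 60 N. Pads are 32 mm wide; open, the fingers measure 118 mm over their backs; the gripper's body (76 mm by 178 mm) begins 60 mm behind the grasp point.
Start: joints at [-1.293, 0.379, 1.734, -0, 1.028, -0.033], TCP at [0.214, -0.666, 0.214] pointing down, gripper open.
Joint ranges: [-2.77, 2.77], [-0.74, 2.19], [0, 2.66], [-1.06, 4.2], [0.31, 2.87], [-3.08, 3.08]. Speed limits (rad/s): [1.89, 1.89, 2.39, 3.14, 3.14, 3.14].

## Interface

Orientations are given as a unit quaternion [x, y, z, w].
In Python, from cell import status, optics, arm gives the robot as it stands.
- The arm moves only by the shell command python3 -m inch 'ROWS' [FORCE]. ROWS is JSON, a list of rows, each a list of 7 numbers: the turn, a rotation vector about the tool's x, y, z in rad, then the shift along the tool's x, y, z in mm, then the opening, from -1 (shut) to 1 (fully open), so that 0 is half open. In form: [[wx, wy, wz, tx, ty, tz, hand], ...]. A call has 1 to 20 rows; each row is the pose to reach, as a shift and turn from the pose commanded when the call began, along the tool's axes at that moment; what a row does not reach only later rows make up. A row lasts 1/10 s, in which the tool goes at most 50 mm and 8.59 degrees, less where a joint would pass 70% of its speed; a pose out of reach is approached as far as the arm can. A call with a gripper value outside its range is refused whole. The fingers move at their own pace and stop on an object; FORCE is the grip in N (left out, the last holds). Time passes only in rows, so rows that repeat a pose let the fingers close. It gives the time, the measured TCP pose, the force and the opening at its end, in the units of the state.
- status.sense(): the state, without advancing time (a new reading comes with each control period).
- optics.capture(name): name is "scene" or "top" or "wrist"; returns the picture (400x640x3 uint8, red, green, blue); there is no depth.
- optics.camera_model(name): a dict with "camera_matrix" (3x3 intrinsics, pixels), "position" and "rotation" of the camera in the world; the wrist camera has in their place "mount" (4x4, takes a point from camera to tool coordinates, whose origin is the TCP and whose axes are the flange's). Camera axes: x right, y down, z forward; pixel columns grow to the right and rows downward; lengths in m; the calibration is good to about 2 mm. The wrist camera is an equidistant fisheye: a pixel r from the principal point sees the ray r / f radians off the axis. A picture is of the moment at which its call begins: read the wrist's pose just before it. camera_model takes no time and is no camera call.
- arm.finish_job(): hands the job in, once; it reports no verdict.
The state is a dict: "time_s": time; "qpos": joint angles; "qvel": joint speeds; "tau": joint torques, N m; "ee_pos": TCP position; "eef_rot": TCP orientation; "contact_force": force on the tool from outside, world axes, zero at the start; "wrist_torque": the same for the moment, N m; "gripper_width": opening from 0.0 (shut) to 1.0 (fully open).
Only numpy, scipy, OpenCV 4.12 (cv2) and the standard library are available. Lean on these libraries where they do the work, as an engineer would, in place of code of your own. Each camera call takes 0.05 s, during which the arm holds its last target.

## Working session

There is one attempt and no reset: what is moved stays moved. The work goes in short steps, Python scripts to look and compute and a shell command to move; the robot and the scene stay as the last step left them, time stands still between calls to the robot, and variables do not carry over. Pictures are saved under pics/ and viewed, and the job is handed in when it is done.

```bash
mkdir -p pics; ls; python3 - <<'E'
from cell import status, optics, arm
import cv2
s=status.sense()
for k,v in s.items(): print(k,v)
print(arm.grasp_offset)
for n in ["scene","top","wrist"]:
    im=optics.capture(n); cv2.imwrite(f"pics/a_{n}.png",im[:,:,::-1])
    m=optics.camera_model(n); print(n,m)
E
```

```text
pics
time_s 0.0
qpos [-1.29331479e+00  3.79416094e-01  1.73477269e+00  1.42882964e-05
  1.02849135e+00 -3.33065803e-02]
qvel [ 4.04377059e-04 -9.87784945e-04  6.54303226e-05  7.30258926e-04
 -3.03484745e-04  1.37804767e-03]
tau [-4.67956716e-05 -7.63719106e+01 -4.34361899e+01  6.50707330e-02
  4.24875179e-02 -9.15684927e-05]
ee_pos [ 0.21395242 -0.66609054  0.21328699]
eef_rot [ 9.87951044e-01  1.54765753e-01 -6.01473782e-05 -5.40436863e-04]
contact_force [0.48241558 0.00772991 0.09552712]
wrist_torque [0.06118784 0.00124655 0.01642436]
gripper_width 1.0011447328555056
0.0188
scene {'camera_matrix': array([[511.31990482,   0.        , 315.34119036],
       [  0.        , 511.31990482, 197.57127176],
       [  0.        ,   0.        ,   1.        ]]), 'position': array([ 1.18293978, -0.47365721,  1.08390437]), 'rotation': array([ 0.81635338,  0.46841842, -0.15891205, -0.29815817])}
top {'camera_matrix': array([[503.22862595,   0.        , 312.01920439],
       [  0.        , 503.22862595, 192.36289502],
       [  0.        ,   0.        ,   1.        ]]), 'position': array([ 0.26451991, -0.04657788,  1.6271438 ]), 'rotation': array([ 0.70645961, -0.70376342,  0.04935196, -0.05653535])}
wrist {'camera_matrix': array([[309.70691629,   0.        , 319.60897522],
       [  0.        , 309.70691629, 199.32787912],
       [  0.        ,   0.        ,   1.        ]]), 'mount': array([[ 4.17937680e-04, -9.58971749e-01, -2.83501341e-01,
         8.09903170e-02],
       [ 9.99999873e-01,  4.80481598e-04, -1.51077421e-04,
         1.27300412e-03],
       [ 2.81096156e-04, -2.83501242e-01,  9.58971828e-01,
        -1.70696677e-01],
       [ 0.00000000e+00,  0.00000000e+00,  0.00000000e+00,
         1.00000000e+00]])}
```

View pics/a_scene.png

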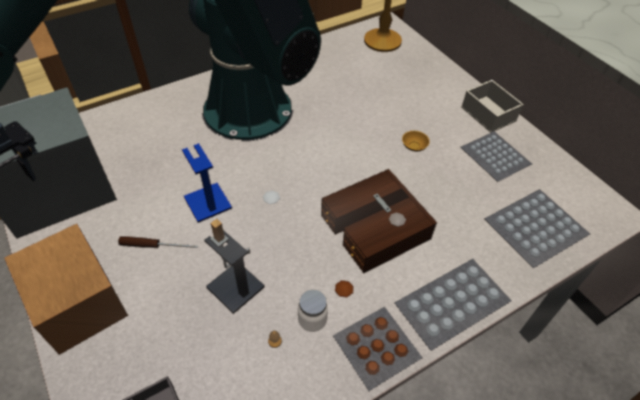

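View pics/a_top.png

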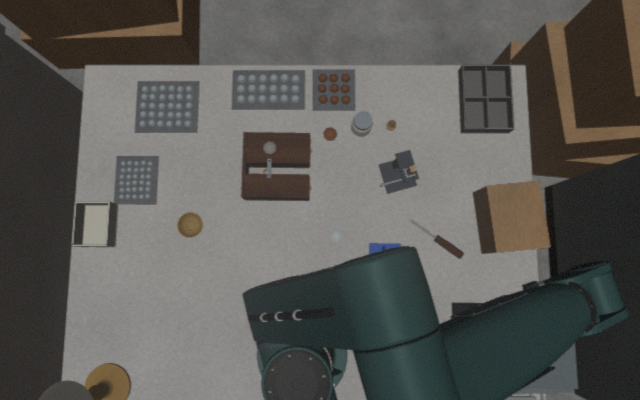

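View pics/a_wrist.png

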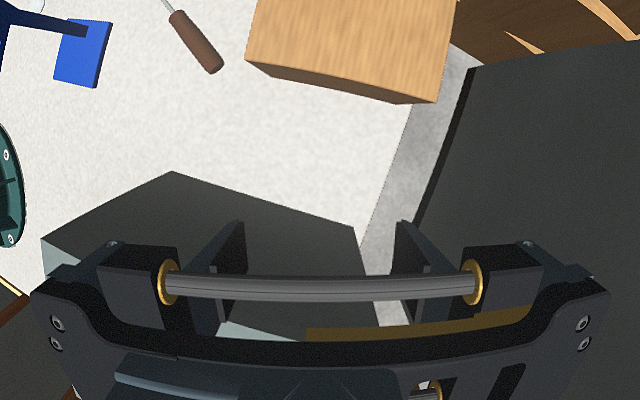

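The top view shows the drawer units at about (277,166), with the gap running left-right. The panel is at the left (245) and the open end at the right (310). The steel stand with the rod is at (400,172) and the blue look-alike at (385,248). Next I'll make crops.

```bash
python3 - <<'E'
import cv2
t=cv2.imread("pics/a_top.png"); s=cv2.imread("pics/a_scene.png")
cv2.imwrite("pics/c1.png",cv2.resize(t[120:210,230:320],None,fx=6.5,fy=6.5,interpolation=cv2.INTER_CUBIC))
cv2.imwrite("pics/c2.png",cv2.resize(t[140:200,370:430],None,fx=10,fy=10,interpolation=cv2.INTER_CUBIC))
cv2.imwrite("pics/c3.png",cv2.resize(s[140:310,180:450],None,fx=2.9,fy=2.9,interpolation=cv2.INTER_CUBIC))
E
```

```text
(no output)
```

View pics/c1.png

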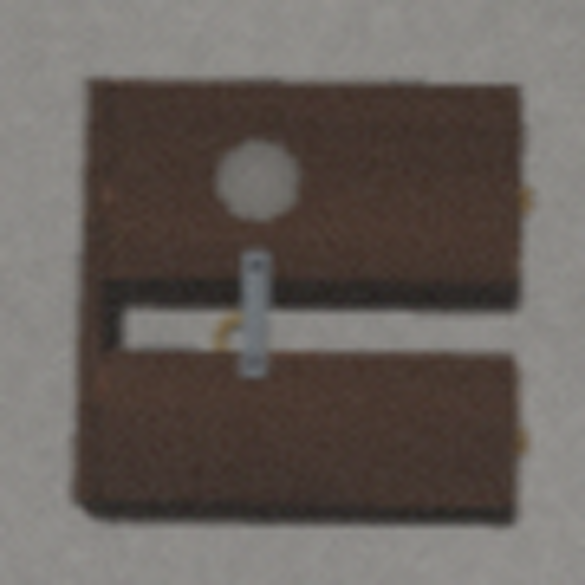

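View pics/c2.png

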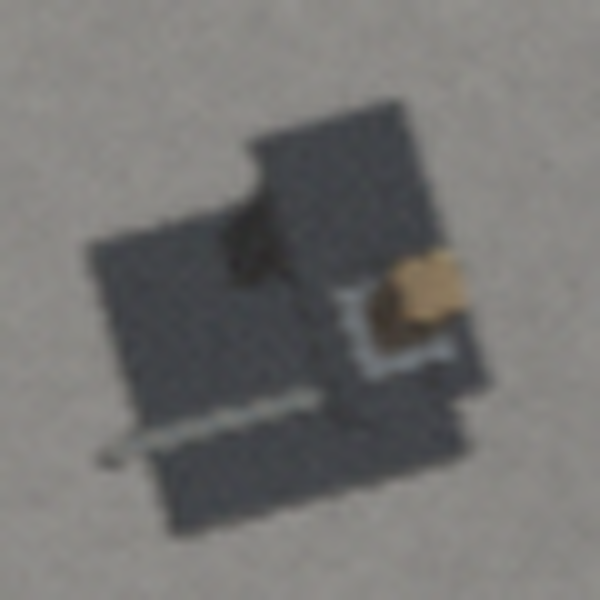

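View pics/c3.png

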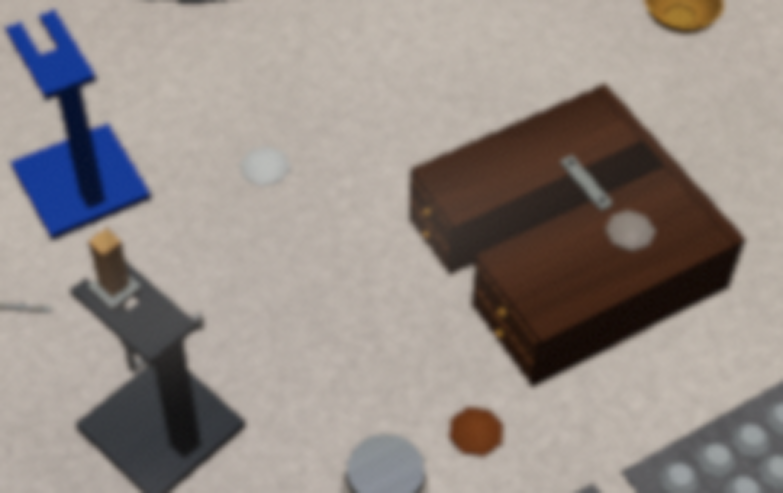

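```bash
cat > h.py <<'E'
import numpy as np, cv2
from scipy.spatial.transform import Rotation as R
from cell import status, optics, arm
def ray(name,px,pose=None):
    m=optics.camera_model(name); K=m["camera_matrix"]
    d=np.array([(px[0]-K[0,2])/K[0,0],(px[1]-K[1,2])/K[1,1]])
    if name!="wrist":
        v=np.array([d[0],d[1],1.]); return np.array(m["position"]),R.from_quat(m["rotation"]).apply(v)
    r=np.hypot(*d); v=np.array([*(d/r*np.sin(r) if r>0 else d),np.cos(r)])
    p,q=pose; M=m["mount"]; Rt=R.from_quat(q)
    return np.array(p)+Rt.apply(M[:3,3]),Rt.apply(M[:3,:3]@v)
def hit(name,px,z,pose=None):
    o,v=ray(name,px,pose); return o+v*(z-o[2])/v[2]
def proj(name,P,pose=None):
    m=optics.camera_model(name); K=m["camera_matrix"]; P=np.array(P,float)
    if name!="wrist":
        c=R.from_quat(m["rotation"]).inv().apply(P-m["position"]); return K[0,0]*c[0]/c[2]+K[0,2],K[1,1]*c[1]/c[2]+K[1,2]
    p,q=pose; M=m["mount"]; t=R.from_quat(q).inv().apply(P-np.array(p)); c=M[:3,:3].T@(t-M[:3,3])
    rho=np.hypot(c[0],c[1]); th=np.arctan2(rho,c[2])
    return K[0,0]*th*c[0]/rho+K[0,2],K[1,1]*th*c[1]/rho+K[1,2]
def two(n1,p1,n2,p2,pose1=None,pose2=None):
    o1,v1=ray(n1,p1,pose1);o2,v2=ray(n2,p2,pose2); v1/=np.linalg.norm(v1);v2/=np.linalg.norm(v2)
    t=np.linalg.lstsq(np.array([v1,-v2]).T,o2-o1,rcond=None)[0]; a=o1+t[0]*v1;b=o2+t[1]*v2
    return (a+b)/2,np.linalg.norm(a-b)
def pose():
    s=status.sense(); return np.array(s["ee_pos"]),np.array(s["eef_rot"])
E
python3 - <<'E'
from h import *
np.set_printoptions(precision=4,suppress=True)
c=lambda p:(p[0]/6.5+230-.42,p[1]/6.5+120-.42)
for n,p,z in [("UL",(88,80),.075),("UR",(520,87),.075),("inUR",(520,283),.075),("inLR",(515,352),.075),("inUL",(103,281),.075),("LL",(78,500),.075),("LR",(515,505),.075),("strap",(256,313),.080),("ringleft",(216,335),.0045)]:
    print(n,hit("top",c(p),z))
c=lambda p:(p[0]/10+370-.45,p[1]/10+140-.45)
for n,p,z in [("forkTL",(252,145),.175),("forkTR",(402,100),.175),("forkBR",(490,385),.175),("collar?",(395,330),.181),("handletop",(435,280),.237)]:
    print(n,hit("top",c(p),z))
c3=lambda p:(p[0]/2.9+180-.3,p[1]/2.9+140-.3)
print(two("top",c((435,280)),"scene",c3((105,242))))
print(two("top",(230+256/6.5-.42,120+313/6.5-.42),"scene",c3((586,181))))
E
```

```text
UL [0.6928 0.1899 0.075 ]
UR [ 0.6897 -0.0216  0.075 ]
inUR [ 0.592  -0.0221  0.075 ]
inLR [ 0.558  -0.0199  0.075 ]
inUL [0.5925 0.1801 0.075 ]
LL [0.4852 0.1895 0.075 ]
LR [ 0.4834 -0.0203  0.075 ]
strap [0.5758 0.1051 0.08  ]
ringleft [0.5796 0.1325 0.0045]
forkTL [ 0.5988 -0.2746  0.175 ]
forkTR [ 0.6125 -0.3191  0.175 ]
forkBR [ 0.5271 -0.3427  0.175 ]
collar? [ 0.5422 -0.3142  0.181 ]
handletop [ 0.5458 -0.3154  0.237 ]
(array([ 0.5466, -0.315 ,  0.2347]), np.float64(0.001838828443492975))
(array([0.5766, 0.1057, 0.0772]), np.float64(0.0008519605984151106))
```

Candidates:
- **Rod and stand:** the dark steel stand with the wooden handle at scene (217,230) / top (413,168) is the one I want. The blue empty stand at scene (207,180) / top (385,248) is the look-alike.
- **Ring:** the brass arc under the strap at top (265,171) is the one I want. The bobeche at top (190,224), the finial at (391,125) and the brass drawer knobs are the look-alikes.

The crops above confirm both choices. Next I'll work out the move to above the handle.

```bash
cat >> h.py <<'E'
def rel(target,yaw_deg=None):
    "shift in tool axes (mm) to target TCP; turn about tool z for tool-x yaw"
    p,q=pose(); Rt=R.from_quat(q)
    d=Rt.inv().apply(np.array(target)-p)*1000
    x=Rt.as_matrix()[:,0]; y0=np.degrees(np.arctan2(x[1],x[0]))
    out=np.round(d,1)
    # tilt
    wz=None if yaw_deg is None else round(-np.radians(yaw_deg-y0),4)
    print("shift",out,"yaw now",round(y0,2),"wz",wz,"ee",np.round(p,4),"zaxis",np.round(Rt.as_matrix()[:,2],4),"t",round(status.sense()["time_s"],2))
E
python3 -c "
from h import *
rel([.546,-.315,.30],16)"
```

```text
shift [ 423.5 -232.9  -86.4] yaw now 17.81 wz 0.0316 ee [ 0.214  -0.6662  0.2134] zaxis [-3.e-04  8.e-04 -1.e+00] t 0.15
```

```bash
python3 -m inch '[[0,0,0,0,0,-40,1],[0,0,0,20,-10,-86,1],[0,0,0.03,60,-33,-86,1],[0,0,0.03,100,-55,-86,1],[0,0,0.03,140,-77,-86,1],[0,0,0.03,180,-99,-86,1],[0,0,0.03,220,-121,-86,1],[0,0,0.03,260,-143,-86,1],[0,0,0.03,300,-165,-86,1],[0,0,0.03,340,-187,-86,1],[0,0,0.03,380,-209,-86,1],[0,0,0.03,410,-225,-86,1],[0,0,0.03,423,-233,-86,1],[0,0,0.03,423,-233,-86,1],[0,0,0.03,423,-233,-86,1]]'
python3 - <<'E'
from h import *
p=pose(); im=optics.capture("wrist"); cv2.imwrite("pics/w1.png",im[:,:,::-1]); np.save("w1.npy",np.r_[p[0],p[1]])
im=optics.capture("top"); cv2.imwrite("pics/t1.png",im[:,:,::-1])
rel([.546,-.315,.30],16)
E
```

```text
time_s: 1.65
ee_pos: [0.545, -0.3157, 0.2997]
eef_rot: [0.99, 0.14, -0.0, -0.0]
contact_force: [-0.7, -0.5, -0.6]
gripper_width: 1.0
shift [ 1.5 -0.9 -0.1] yaw now 16.03 wz 0.0005 ee [ 0.5448 -0.3162  0.2999] zaxis [-2.e-04 -1.e-04 -1.e+00] t 1.75
```

View pics/w1.png

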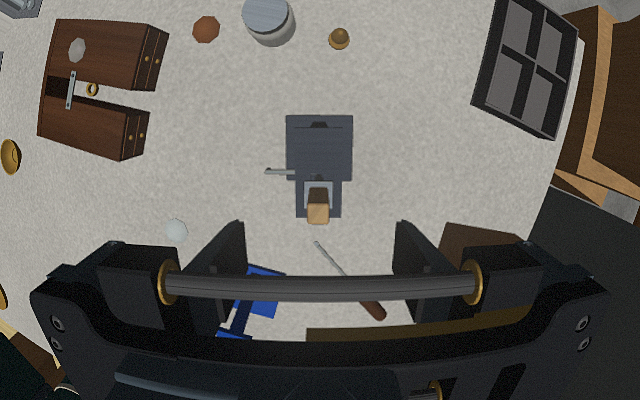

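```bash
python3 - <<'E'
import cv2
t=cv2.imread("pics/w1.png")
cv2.imwrite("pics/w1s.png",cv2.resize(t[105:235,255:375],None,fx=4.5,fy=4.5,interpolation=cv2.INTER_CUBIC))
cv2.imwrite("pics/w1r.png",cv2.resize(t[10:170,30:180],None,fx=3.7,fy=3.7,interpolation=cv2.INTER_CUBIC))
E
```

```text
(no output)
```

View pics/w1s.png

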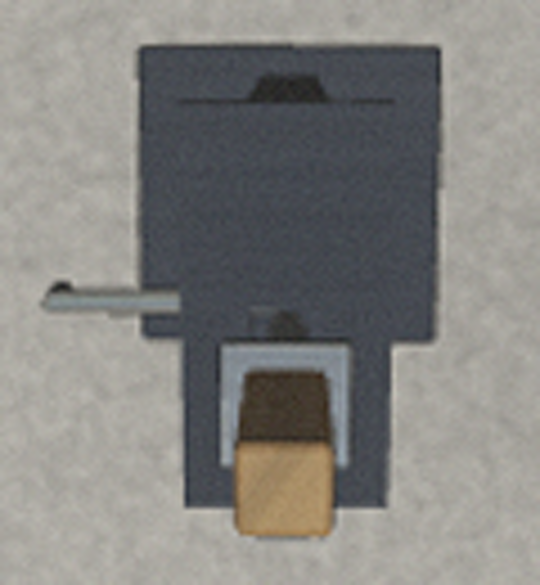

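View pics/w1r.png

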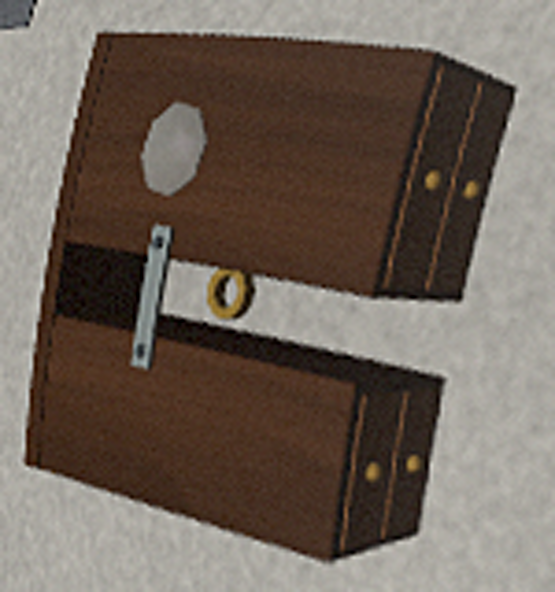

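```bash
python3 - <<'E'
from h import *
np.set_printoptions(precision=4,suppress=True)
a=np.load("w1.npy"); P=(a[:3],a[3:])
c=lambda p:((p[0]+.5)/4.5+255-.5,(p[1]+.5)/4.5+105-.5)
H=[hit("wrist",c(p),.237,P) for p in [(236,440),(330,440),(332,536),(236,536)]]
H=np.array(H);print("handle",H,H.mean(0)); e=H[1]-H[0];print("jaw dir",np.degrees(np.arctan2(e[0],-e[1])),[np.linalg.norm(H[i]-H[i-1]) for i in range(4)])
F=np.array([hit("wrist",c(p),.175,P) for p in [(185,505),(386,505),(395,100),(180,100)]]);print("fork",F)
e=F[1]-F[0];print(np.degrees(np.arctan2(e[0],-e[1])),np.linalg.norm(e),np.linalg.norm(F[1]-F[2]))
C=np.array([hit("wrist",c(p),.181,P) for p in [(221,345),(351,344),(349,466),(221,467)]]);print("collar",C,C.mean(0))
yaw=np.radians(16);ax=np.array([np.cos(yaw),np.sin(yaw),0]);ay=np.array([-np.sin(yaw),np.cos(yaw),0])
mid=(F[0]+F[1])/2; print("hang from fork front",mid+.025*ax)
# foot tip
hang=C.mean(0); 
o,v=ray("wrist",c((45,301)),P); t=-np.dot(o-hang,ax)/np.dot(v,ax); X=o+v*t; print("foot tip",X,np.dot(X-hang,ay))
for p in [(115,293),(115,312),(170,291),(170,310)]:
    o,v=ray("wrist",c(p),P); t=-np.dot(o-hang,ax)/np.dot(v,ax); X=o+v*t; print(X,np.dot(X-hang,ay))
# ring/units
c=lambda p:((p[0]+.5)/3.7+30-.5,(p[1]+.5)/3.7+10-.5)
for n,p,z in [("ringtop",(229,291),.009),("ringL",(207,293),.009),("ringR",(248,290),.009),("inU end",(375,296),.075),("inL end",(358,381),.075),("strap",(151,297),.08),("UL",(99,33),.075),("LL",(25,464),.075),("UR",(434,53),.075),("LR",(330,561),.075)]:
    print(n,hit("wrist",c(p),z,P))
E
```

```text
handle [[ 0.5517 -0.3047  0.237 ]
 [ 0.5563 -0.3206  0.237 ]
 [ 0.5391 -0.3261  0.237 ]
 [ 0.5343 -0.3095  0.237 ]] [ 0.5454 -0.3152  0.237 ]
jaw dir 16.134311714200468 [np.float64(0.018011715379155847), np.float64(0.016472943100352314), np.float64(0.018011692718800005), np.float64(0.017211006397967604)]
fork [[ 0.5147 -0.3005  0.175 ]
 [ 0.5273 -0.344   0.175 ]
 [ 0.6141 -0.3195  0.175 ]
 [ 0.6015 -0.2759  0.175 ]]
16.14444323150656 0.04531707604838287 0.09019840406018541
collar [[ 0.5541 -0.2985  0.181 ]
 [ 0.562  -0.325   0.181 ]
 [ 0.5357 -0.3325  0.181 ]
 [ 0.5277 -0.3057  0.181 ]] [ 0.5448 -0.3154  0.181 ]
hang from fork front [ 0.545  -0.3154  0.175 ]
foot tip [ 0.5248 -0.2455  0.0646] 0.07270670720544477
[ 0.5303 -0.2646  0.0528] 0.05292425216163413
[ 0.5312 -0.268   0.0814] 0.04935671647409653
[ 0.5349 -0.2806  0.05  ] 0.03620828989132728
[ 0.5355 -0.283   0.0788] 0.03372459644495107
ringtop [0.5774 0.1157 0.009 ]
ringL [0.5744 0.1313 0.009 ]
ringR [0.5795 0.1027 0.009 ]
inU end [ 0.5928 -0.023   0.075 ]
inL end [ 0.5587 -0.0224  0.075 ]
strap [0.576  0.1016 0.08  ]
UL [0.6927 0.1875 0.075 ]
LL [0.4854 0.1898 0.075 ]
UR [ 0.6903 -0.0223  0.075 ]
LR [ 0.4843 -0.0206  0.075 ]
```

The wrist view agrees with the top view. Rod axis is at (0.545,-0.315), stand yaw 16.1°, fork width 45 mm and handle 17–18 mm, which match the given sizes. The ring is at about (0.577,0.117). Descend now.

```bash
python3 -c "
from h import *
rel([.5449,-.3154,.190],16.14)"
python3 -m inch '[[0,0,0,0.5,-1,30,1],[0,0,0,0.5,-1,60,1],[0,0,0,0.5,-1,85,1],[0,0,0,0.5,-1,100,1],[0,0,0,0.5,-1,110,1],[0,0,0,0.5,-1,110,1],[0,0,0,0.5,-1,110,1]]' 40
python3 -c "
from h import *
rel([.5449,-.3154,.190],16.14); print(status.sense()['contact_force'])
cv2.imwrite('pics/w2.png',optics.capture('wrist')[:,:,::-1])"
```

```text
shift [  0.4  -0.8 109.9] yaw now 16.03 wz -0.002 ee [ 0.5448 -0.3162  0.2999] zaxis [-2.e-04 -1.e-04 -1.e+00] t 1.75
time_s: 2.45
ee_pos: [0.5461, -0.3146, 0.1909]
eef_rot: [0.99, 0.14, 0.0, 0.0]
contact_force: [0.5, 0.3, -1.0]
gripper_width: 0.997
shift [-1.4  0.4  0.9] yaw now 16.08 wz -0.0011 ee [ 0.5461 -0.3146  0.1909] zaxis [ 9.e-04 -6.e-04 -1.e+00] t 2.45
[ 0.45254363  0.26373264 -0.96525452]
```

View pics/w2.png

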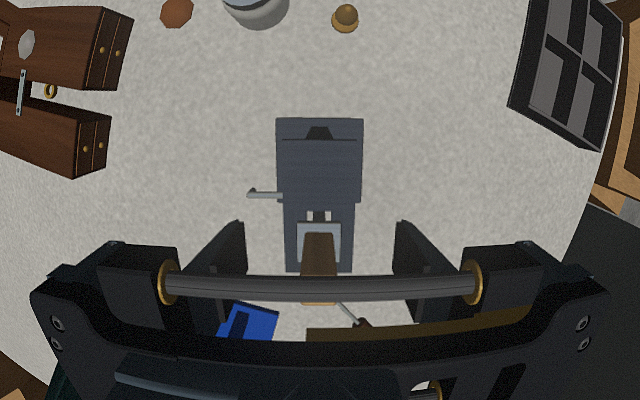

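The handle, at (318,265), is centred between the pads. Close.

```bash

python3 -m inch '[[0,0,0,0,0,0,0.2],[0,0,0,0,0,0,-0.3],[0,0,0,0,0,0,-0.6],[0,0,0,0,0,0,-1],[0,0,0,0,0,0,-1],[0,0,0,0,0,0,-1],[0,0,0,0,0,0,-1],[0,0,0,0,0,0,-1]]' 40
python3 -c "
from h import *
rel([.5449,-.3154,.190],16.14); s=status.sense(); print(s['contact_force'],s['wrist_torque'])"
```

```text
time_s: 3.3
ee_pos: [0.5457, -0.3142, 0.1899]
eef_rot: [0.99, 0.14, -0.0, -0.0]
contact_force: [-0.2, -0.2, 0.5]
gripper_width: 0.33
shift [-1.1  1.  -0.1] yaw now 16.09 wz -0.0009 ee [ 0.5457 -0.3142  0.1899] zaxis [-1.e-04  0.e+00 -1.e+00] t 3.3
[-0.18794272 -0.2476706   0.46623743] [0.03540818 0.01142934 0.03619775]
```

```bash

python3 -m inch '[[0,0,0,0,0,0,-1],[0,0,0,0,0,0,-1],[0,0,0,0,0,0,-1],[0,0,0,0,0,0,-1],[0,0,0,0,0,0,-1],[0,0,0,0,0,0,-1]]' 40
python3 -c "
from h import *
rel([.5449,-.3154,.190],16.14); s=status.sense(); print(s['contact_force'],s['wrist_torque'],s['gripper_width'])"
```

```text
time_s: 3.9
ee_pos: [0.5457, -0.3142, 0.1899]
eef_rot: [0.99, 0.14, -0.0, -0.0]
contact_force: [-0.5, -0.5, -0.3]
gripper_width: 0.195
shift [-1.1  1.  -0.1] yaw now 16.09 wz -0.0009 ee [ 0.5457 -0.3142  0.1899] zaxis [-0.e+00  1.e-04 -1.e+00] t 3.9
[-0.48894899 -0.45780028 -0.32951092] [ 0.05412782 -0.02545917 -0.04500957] 0.19532991394960444
```

```bash

python3 -m inch '[[0,0,0,0,0,-3,-1],[0,0,0,0,0,-6,-1],[0,0,0,0,0,-8,-1],[0,0,0,0,0,-8,-1],[0,0,0,0,0,-8,-1]]' 40
python3 -c "
from h import *
rel([.5449,-.3154,.190],16.14); s=status.sense(); print(s['contact_force'],s['wrist_torque'],s['gripper_width'])
cv2.imwrite('pics/w3.png',optics.capture('wrist')[:,:,::-1])"
```

```text
time_s: 4.4
ee_pos: [0.5457, -0.3142, 0.198]
eef_rot: [0.99, 0.14, 0.0, 0.0]
contact_force: [0.1, 0.9, -1.6]
gripper_width: 0.197
shift [-1.2  0.9  8. ] yaw now 16.09 wz -0.0008 ee [ 0.5457 -0.3142  0.198 ] zaxis [ 0.e+00 -1.e-04 -1.e+00] t 4.4
[ 0.06902364  0.89839566 -1.59500559] [-0.01484536 -0.00941943  0.03702341] 0.19747597678587522
```

View pics/w3.png

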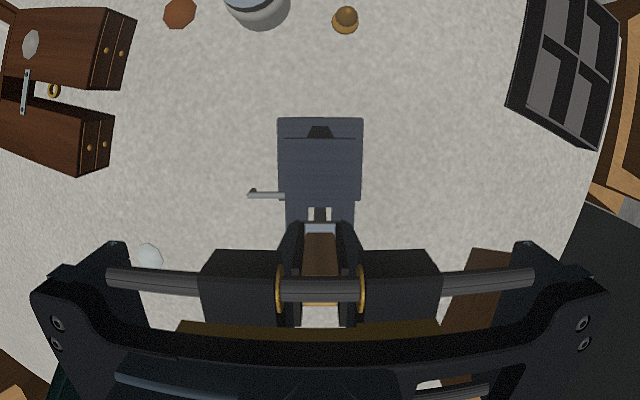

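```bash

python3 -m inch '[[0,0,0,-10,0,0,-1],[0,0,0,-20,0,0,-1],[0,0,0,-35,0,0,-1],[0,0,0,-50,0,0,-1],[0,0,0,-65,0,0,-1],[0,0,0,-80,0,0,-1],[0,0,0,-80,0,-15,-1],[0,0,0,-80,0,-40,-1],[0,0,0,-80,0,-65,-1],[0,0,0,-80,0,-85,-1],[0,0,0,-80,0,-92,-1],[0,0,0,-80,0,-92,-1]]' 40
python3 -c "
from h import *
rel([.5757,-.0785,.29],0); s=status.sense(); print(s['contact_force'],s['wrist_torque'],s['gripper_width'])
p=pose();np.save('w4.npy',np.r_[p[0],p[1]])
cv2.imwrite('pics/w4.png',optics.capture('wrist')[:,:,::-1])
cv2.imwrite('pics/s4.png',optics.capture('scene')[:,:,::-1])"
```

```text
time_s: 5.65
ee_pos: [0.4693, -0.3367, 0.2913]
eef_rot: [0.99, 0.14, 0.001, 0.001]
contact_force: [-0.2, -0.3, -2.3]
gripper_width: 0.196
shift [ 173.7 -218.6    1.1] yaw now 16.09 wz 0.2808 ee [ 0.4693 -0.3367  0.2913] zaxis [ 0.0018 -0.0013 -1.    ] t 5.65
[-0.24728141 -0.33072081 -2.28823389] [-0.03962171 -0.02112651 -0.02814947] 0.19624277833925718
```

View pics/w4.png

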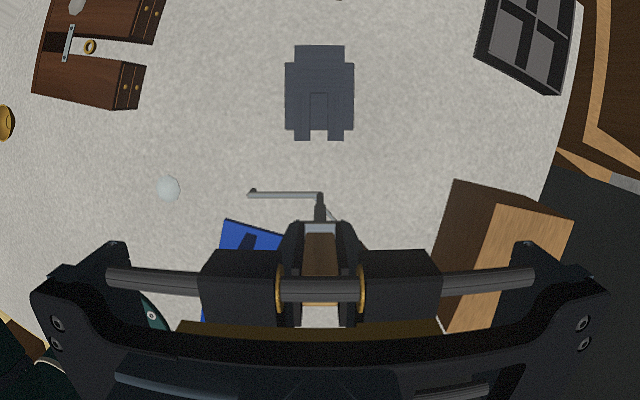

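View pics/s4.png

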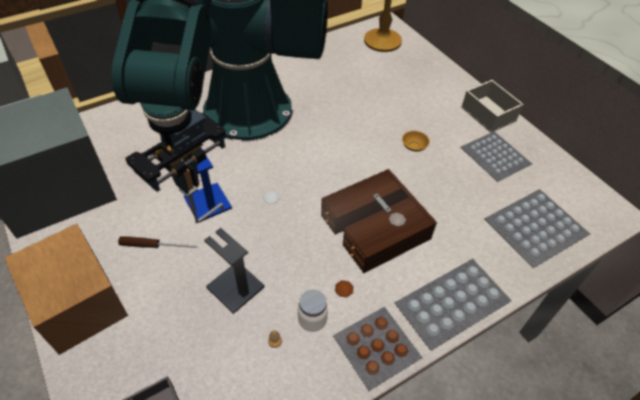

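```bash
python3 -c "
from h import *
rel([.4693,-.19,.29],0);rel([.5766,.0,.29],-0.4)"
```

```text
shift [  41.1 -140.2   -0.6] yaw now 16.09 wz 0.2809 ee [ 0.4686 -0.3361  0.2893] zaxis [-6.e-04  5.e-04 -1.e+00] t 5.75
shift [ 196.9 -293.    -0.6] yaw now 16.09 wz 0.2878 ee [ 0.4686 -0.3361  0.2893] zaxis [-6.e-04  5.e-04 -1.e+00] t 5.75
```

```bash

python3 -m inch '[[0,0,0,6,-20,0,-1],[0,0,0,17,-60,0,-1],[0,0,0.05,29,-100,0,-1],[0,0,0.1,41,-140,0,-1],[0,0,0.15,75,-174,0,-1],[0,0,0.2,105,-204,0,-1],[0,0,0.25,135,-233,0,-1],[0,0,0.288,165,-262,0,-1],[0,0,0.288,187,-284,0,-1],[0,0,0.288,197,-293,0,-1],[0,0,0.288,197,-293,0,-1],[0,0,0.288,197,-293,0,-1],[0,0,0.288,197,-293,0,-1]]' 40
python3 -c "
from h import *
rel([.5766,.0,.29],-.4); s=status.sense(); print(s['contact_force'],s['wrist_torque'],s['gripper_width'])
p=pose();np.save('w5.npy',np.r_[p[0],p[1]])
cv2.imwrite('pics/w5.png',optics.capture('wrist')[:,:,::-1])
cv2.imwrite('pics/t5.png',optics.capture('top')[:,:,::-1])
cv2.imwrite('pics/s5.png',optics.capture('scene')[:,:,::-1])"
```

```text
time_s: 7.05
ee_pos: [0.5763, -0.0012, 0.2897]
eef_rot: [1.0, -0.004, -0.0, 0.0]
contact_force: [-0.6, -0.6, -1.8]
gripper_width: 0.197
shift [ 0.3 -1.2 -0.3] yaw now -0.46 wz -0.0011 ee [ 0.5763 -0.0012  0.2897] zaxis [-5.e-04 -1.e-04 -1.e+00] t 7.05
[-0.55244263 -0.56669427 -1.77204386] [-0.00966885  0.05870952 -0.05682996] 0.1969154687845832
```

View pics/w5.png

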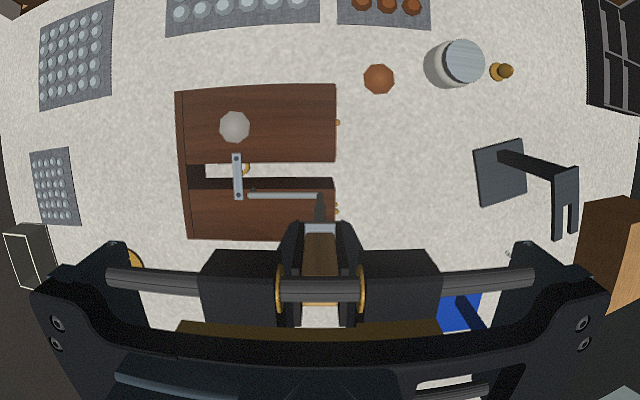

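View pics/s5.png

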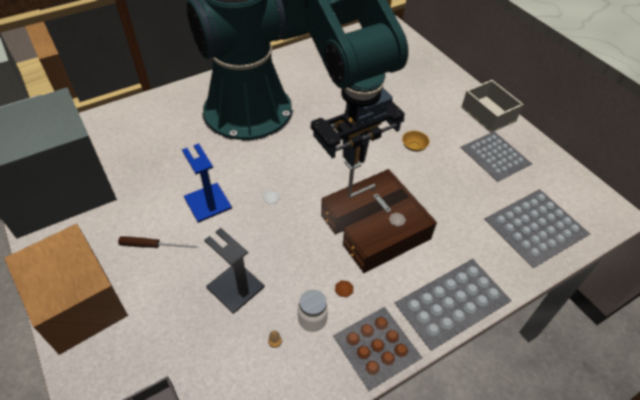

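```bash
python3 - <<'E'
import cv2,numpy as np
t=cv2.imread("pics/w5.png");s=cv2.imread("pics/s5.png")
cv2.imwrite("pics/w5c.png",cv2.resize(t[75:245,170:350],None,fx=4.4,fy=3.5*4.4/3.5 if 0 else 3.5,interpolation=cv2.INTER_CUBIC)) if 0 else cv2.imwrite("pics/w5c.png",cv2.resize(t[110:240,170:350],None,fx=4.4,fy=4.4,interpolation=cv2.INTER_CUBIC))
cv2.imwrite("pics/s5c.png",cv2.resize(s[150:275,310:440],None,fx=4.6,fy=4.6,interpolation=cv2.INTER_CUBIC))
E
```

```text
(no output)
```

View pics/w5c.png

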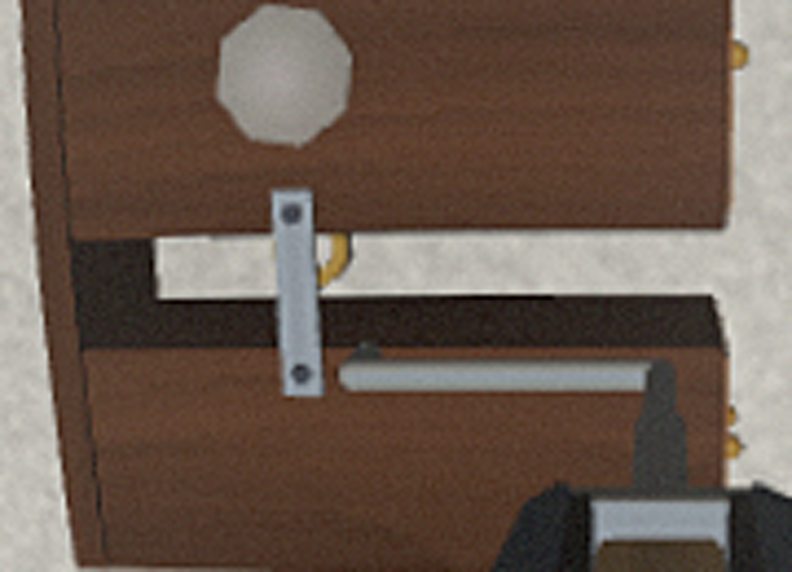

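View pics/s5c.png

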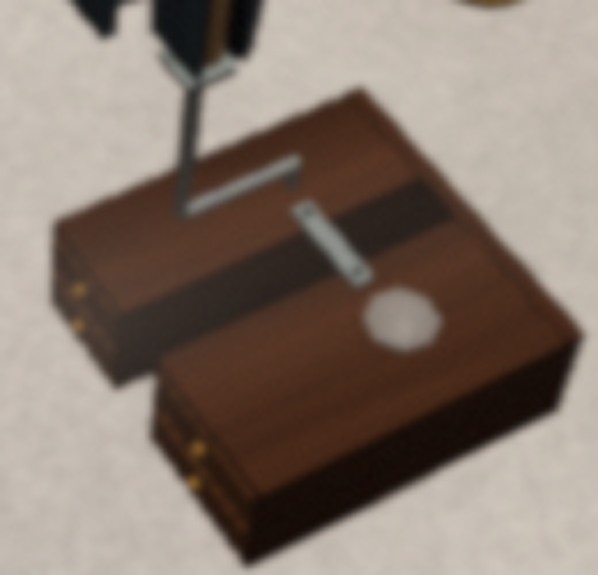

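```bash
python3 - <<'E'
from h import *
np.set_printoptions(precision=4,suppress=True)
a=np.load("w5.npy"); P=(a[:3],a[3:])
c=lambda p:((p[0]+.5)/4.4+170-.5,(p[1]+.5)/4.4+110-.5)
s=lambda p:((p[0]+.5)/4.6+310-.5,(p[1]+.5)/4.6+150-.5)
print("foot tip",two("wrist",c((343,375)),"scene",s((300,160)),P))
print("foot root",two("wrist",c((662,376)),"scene",s((185,213)),P))
for n,p,z in [("ring right z9",(349,248),.009),("ring left z9",(274,255),.009),("ring bottom out",(325,287),.009),("inU",(725,229),.075),("inL",(712,297),.0),("inLtop",(727,347),.075),("inLtopfar",(82,348),.075),("inUfar",(72,241),.075),("strap",(297,293),.08),("panelfloor",(156,270),0),("UR",(733,0),.075)]:
    print(n,hit("wrist",c(p),z,P))
E
```

```text
foot tip (array([0.5767, 0.0712, 0.166 ]), np.float64(0.0026238645491776383))
foot root (array([ 0.5774, -0.0014,  0.1683]), np.float64(0.004249134274309087))
ring right z9 [0.5771 0.1042 0.009 ]
ring left z9 [0.5754 0.1313 0.009 ]
ring bottom out [0.5636 0.1136 0.009 ]
inU [ 0.5929 -0.0209  0.075 ]
inL [ 0.5564 -0.0199  0.    ]
inLtop [ 0.558  -0.0216  0.075 ]
inLtopfar [0.5601 0.1776 0.075 ]
inUfar [0.5939 0.1772 0.075 ]
strap [0.5768 0.1039 0.08  ]
panelfloor [0.5696 0.1795 0.    ]
UR [ 0.6583 -0.0231  0.075 ]
```

```bash

python3 -c "
from h import *
rel([.5762,.0155,.160],-.45)"
python3 -m inch '[[0,0,0,0,-8,0,-1],[0,0,0,0,-16,0,-1],[0,0,0,0,-16.5,10,-1],[0,0,0,0,-16.5,30,-1],[0,0,0,0,-16.5,50,-1],[0,0,0,0,-16.5,70,-1],[0,0,0,0,-16.5,90,-1],[0,0,0,0,-16.5,105,-1],[0,0,0,0,-16.5,115,-1],[0,0,0,0,-16.5,122,-1],[0,0,0,0,-16.5,126,-1],[0,0,0,0,-16.5,129,-1],[0,0,0,0,-16.5,129,-1]]' 40
python3 -c "
from h import *
rel([.5762,.0155,.160],-.45); s=status.sense(); print(s['contact_force'],s['wrist_torque'],s['gripper_width'])
p=pose();np.save('w6.npy',np.r_[p[0],p[1]])
cv2.imwrite('pics/w6.png',optics.capture('wrist')[:,:,::-1])"
```

```text
shift [ -0.5 -16.6 130. ] yaw now -0.48 wz -0.0005 ee [ 0.5766 -0.0011  0.29  ] zaxis [-0. -0. -1.] t 7.2
time_s: 8.5
ee_pos: [0.5772, 0.0163, 0.161]
eef_rot: [1.0, -0.004, 0.0, -0.0]
contact_force: [0.3, 0.9, -0.5]
gripper_width: 0.194
shift [-1.   0.8  1. ] yaw now -0.42 wz 0.0006 ee [0.5772 0.0163 0.161 ] zaxis [ 2.e-04  0.e+00 -1.e+00] t 8.5
[ 0.33929892  0.85389267 -0.46572704] [ 0.00493406 -0.00323703  0.00971203] 0.19370565047537733
```

View pics/w6.png

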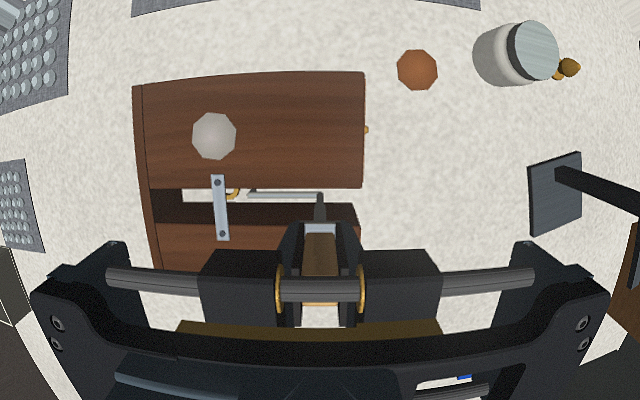

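```bash

python3 -m inch '[[0,0,0,0,0,2,-1],[0,0,0,0,0,2,-1],[0,0,0,0,0,2,-1]]';python3 -m inch '[[0,0,0,0,0,2,-1],[0,0,0,0,0,4,-1],[0,0,0,0,0,4,-1],[0,0,0,0,0,4,-1]]';python3 -m inch '[[0,0,0,0,0,2,-1],[0,0,0,0,0,4,-1],[0,0,0,0,0,4,-1],[0,0,0,0,0,4,-1]]'
```

```text
time_s: 8.85
ee_pos: [0.5771, 0.0163, 0.1591]
eef_rot: [1.0, -0.004, 0.0, 0.0]
contact_force: [0.7, 0.2, -2.3]
gripper_width: 0.193
time_s: 9.25
ee_pos: [0.577, 0.0163, 0.1548]
eef_rot: [1.0, -0.004, -0.0, -0.0]
contact_force: [-0.8, -0.5, -1.3]
gripper_width: 0.193
time_s: 9.65
ee_pos: [0.577, 0.0163, 0.1508]
eef_rot: [1.0, -0.004, -0.0, 0.0]
contact_force: [-0.6, -0.2, -1.6]
gripper_width: 0.198
```

```bash

python3 -m inch '[[0,0,0,0,0,1,-1],[0,0,0,0,0,2,-1],[0,0,0,0,0,3,-1],[0,0,0,0,0,3,-1]]';python3 -m inch '[[0,0,0,0,0,1,-1],[0,0,0,0,0,2,-1],[0,0,0,0,0,2,-1]]';python3 -m inch '[[0,0,0,0,0,1,-1],[0,0,0,0,0,1,-1]]'
```

```text
time_s: 10.05
ee_pos: [0.577, 0.0163, 0.1478]
eef_rot: [1.0, -0.004, -0.0, 0.0]
contact_force: [0.7, 0.5, -1.2]
gripper_width: 0.196
time_s: 10.35
ee_pos: [0.577, 0.0163, 0.1458]
eef_rot: [1.0, -0.004, -0.0, -0.0]
contact_force: [-0.1, -0.6, -1.2]
gripper_width: 0.191
time_s: 10.55
ee_pos: [0.5771, 0.0163, 0.1448]
eef_rot: [1.0, -0.004, -0.0, 0.0]
contact_force: [-1.6, -0.9, -1.4]
gripper_width: 0.195
```

```bash
for i in 1 2 3; do
python3 -c "
from cell import status
import numpy as np
print(status.sense()['contact_force'],status.sense()['wrist_torque'])"; done
python3 -m inch '[[0,0,0,0,0,0.5,-1],[0,0,0,0,0,1,-1],[0,0,0,0,0,1,-1]]'
```

```text
[-1.62941637 -0.94732885 -1.40364477] [ 0.05978936 -0.01124298  0.02642781]
[-1.62941637 -0.94732885 -1.40364477] [ 0.05978936 -0.01124298  0.02642781]
[-1.62941637 -0.94732885 -1.40364477] [ 0.05978936 -0.01124298  0.02642781]
time_s: 10.85
ee_pos: [0.577, 0.0163, 0.1439]
eef_rot: [1.0, -0.004, -0.0, -0.0]
contact_force: [0.5, 0.6, -1.5]
gripper_width: 0.197
```

```bash

python3 -m inch '[[0,0,0,0,0,0.5,-1],[0,0,0,0,0,1,-1],[0,0,0,0,0,1,-1]]'
```

```text
time_s: 11.15
ee_pos: [0.5773, 0.0162, 0.1432]
eef_rot: [1.0, -0.004, 0.0, 0.0]
contact_force: [-0.6, -1.1, 3.7]
gripper_width: 0.198
```

Floor felt at TCP z≈0.1435, with a change of about 5 N. Raise the toe above the ring and move over its hole.

```bash

python3 -m inch '[[0,0,0,0,0,-6,-1],[0,0,0,0,0,-13,-1],[0,0,0,0,-10,-13,-1],[0,0,0,0,-20,-13,-1],[0,0,0,-0.5,-28,-13,-1],[0,0,0,-0.5,-32,-13,-1],[0,0,0,-0.5,-32,-13,-1],[0,0,0,-0.5,-32,-13,-1]]'
python3 -c "
from h import *
rel([.5765,.048,.156],-.45)
p=pose();np.save('w7.npy',np.r_[p[0],p[1]])
cv2.imwrite('pics/w7.png',optics.capture('wrist')[:,:,::-1]);cv2.imwrite('pics/t7.png',optics.capture('top')[:,:,::-1])
t=cv2.imread('pics/w7.png');cv2.imwrite('pics/w7c.png',cv2.resize(t[140:240,130:330],None,fx=4,fy=4,interpolation=cv2.INTER_CUBIC))
t=cv2.imread('pics/t7.png');cv2.imwrite('pics/t7c.png',cv2.resize(t[120:210,230:320],None,fx=6,fy=6,interpolation=cv2.INTER_CUBIC))
"
```

```text
time_s: 11.95
ee_pos: [0.5767, 0.0484, 0.1558]
eef_rot: [1.0, -0.003, -0.0, 0.0]
contact_force: [-0.5, 0.2, -1.9]
gripper_width: 0.195
shift [-0.2  0.4 -0.2] yaw now -0.39 wz 0.001 ee [0.5767 0.0484 0.1558] zaxis [-2.e-04 -0.e+00 -1.e+00] t 11.95
```

View pics/w7c.png

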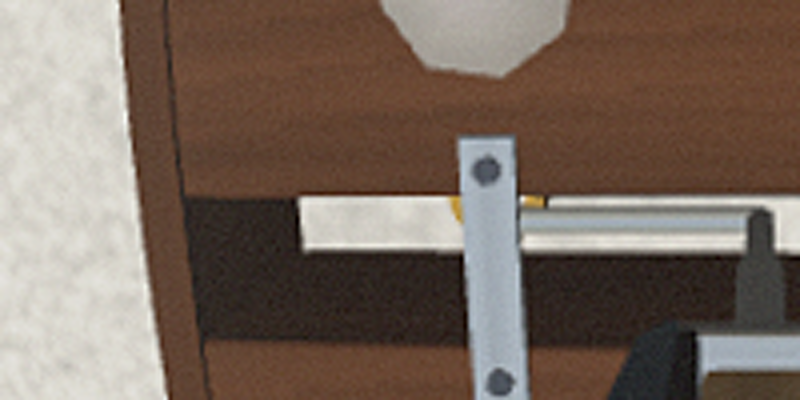

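View pics/t7c.png

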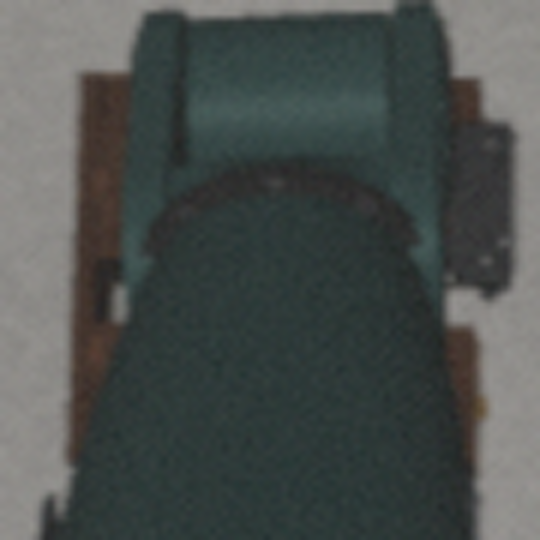

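```bash
python3 - <<'E'
from h import *
np.set_printoptions(precision=4,suppress=True)
a=np.load("w7.npy"); P=(a[:3],a[3:])
c=lambda p:((p[0]+.5)/4+130-.5,(p[1]+.5)/4+140-.5)
for p in [(450,200),(547,200),(453,215),(545,206)]: print(hit("wrist",c(p),.009,P))
E
python3 -m inch '[[0,0,0,0,0,2,-1],[0,0,0,0,0,3,-1],[0,0,0,0,0,3.5,-1],[0,0,0,0,0,3.5,-1],[0,0,0,0,0,3.5,-1]]'
```

```text
[0.5757 0.1313 0.009 ]
[0.5754 0.1044 0.009 ]
[0.5714 0.1307 0.009 ]
[0.5737 0.105  0.009 ]
time_s: 12.55
ee_pos: [0.5768, 0.0482, 0.1524]
eef_rot: [1.0, -0.004, 0.0, 0.0]
contact_force: [0.9, -0.5, -2.3]
gripper_width: 0.194
```

```bash

python3 -m inch '[[0,0,0,0,0,0.7,-1],[0,0,0,0,0,0.7,-1],[0,0,0,0,0,0.7,-1]]'; python3 -m inch '[[0,0,0,0,0,0.7,-1],[0,0,0,0,0,0.7,-1],[0,0,0,0,0,0.7,-1]]'
```

```text
time_s: 12.85
ee_pos: [0.5768, 0.0483, 0.1517]
eef_rot: [1.0, -0.004, -0.0, -0.0]
contact_force: [-0.8, 0.9, -2.0]
gripper_width: 0.192
time_s: 13.15
ee_pos: [0.5768, 0.0483, 0.151]
eef_rot: [1.0, -0.004, -0.0, -0.0]
contact_force: [0.5, 0.4, -1.8]
gripper_width: 0.196
```

Below the ring's top with no contact, so the toe is in the hole. Go lower, to about 2.5 mm off the floor.

```bash

python3 -m inch '[[0,0,0,0,0,1,-1],[0,0,0,0,0,2,-1],[0,0,0,0,0,2,-1]]'; python3 -m inch '[[0,0,0,0,0,1,-1],[0,0,0,0,0,2,-1],[0,0,0,0,0,2,-1]]';python3 -m inch '[[0,0,0,0,0,1,-1],[0,0,0,0,0,1.2,-1],[0,0,0,0,0,1.2,-1]]'
```

```text
time_s: 13.45
ee_pos: [0.5767, 0.0483, 0.1489]
eef_rot: [1.0, -0.004, -0.0, 0.0]
contact_force: [0.2, 0.6, -2.2]
gripper_width: 0.196
time_s: 13.75
ee_pos: [0.5767, 0.0483, 0.1469]
eef_rot: [1.0, -0.004, -0.0, 0.0]
contact_force: [0.2, 0.2, -2.1]
gripper_width: 0.195
time_s: 14.05
ee_pos: [0.5768, 0.0483, 0.1458]
eef_rot: [1.0, -0.004, -0.0, -0.0]
contact_force: [-0.2, -0.8, -1.4]
gripper_width: 0.197
```

```bash

python3 -m inch '[[0,0,0,0,2,0,-1],[0,0,0,0,4,0,-1],[0,0,0,0,6,0,-1],[0,0,0,0,8,0,-1],[0,0,0,0,11,0,-1],[0,0,0,0,14,0,-1],[0,0,0,0,17,0,-1],[0,0,0,0,21,0,-1],[0,0,0,0,25,0,-1],[0,0,0,0,29,0,-1],[0,0,0,0,32,0,-1],[0,0,0,0,33,0,-1],[0,0,0,0,33,0,-1]]'
python3 -c "
from h import *
rel([.5765,.048,.156],-.45)
p=pose();np.save('w8.npy',np.r_[p[0],p[1]])
cv2.imwrite('pics/w8.png',optics.capture('wrist')[:,:,::-1])
t=cv2.imread('pics/w8.png');cv2.imwrite('pics/w8c.png',cv2.resize(t[140:240,130:330],None,fx=4,fy=4,interpolation=cv2.INTER_CUBIC))
"
```

```text
time_s: 15.35
ee_pos: [0.5766, 0.0151, 0.1458]
eef_rot: [1.0, -0.004, 0.0, 0.0]
contact_force: [0.3, -0.3, -2.4]
gripper_width: 0.196
shift [ -0.3 -32.9 -10.2] yaw now -0.42 wz 0.0005 ee [0.5766 0.0151 0.1458] zaxis [ 0.e+00 -1.e-04 -1.e+00] t 15.35
```

View pics/w8c.png

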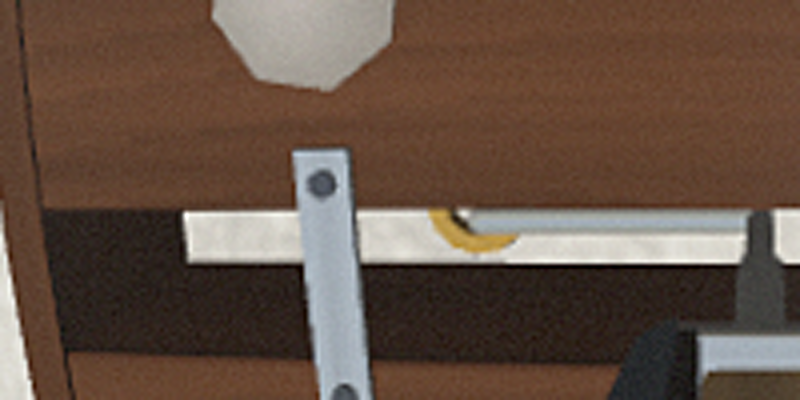

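```bash

python3 -m inch '[[0,0,0,0,2,0,-1],[0,0,0,0,5,0,-1],[0,0,0,0,9,0,-1],[0,0,0,0,13,0,-1],[0,0,0,0,17,0,-1],[0,0,0,0,21,0,-1],[0,0,0,0,25,0,-1],[0,0,0,0,29,0,-1],[0,0,0,0,33,0,-1],[0,0,0,0,37,0,-1],[0,0,0,0,41,0,-1],[0,0,0,0,45,0,-1],[0,0,0,0,49,0,-1],[0,0,0,0,53,0,-1],[0,0,0,0,57,0,-1],[0,0,0,0,61,0,-1],[0,0,0,0,65,0,-1],[0,0,0,0,69,0,-1],[0,0,0,0,73,0,-1],[0,0,0,0,75,0,-1]]'
python3 -m inch '[[0,0,0,0,2,0,-1],[0,0,0,0,5,0,-1],[0,0,0,0,9,0,-1],[0,0,0,0,13,0,-1],[0,0,0,0,17,0,-1],[0,0,0,0,21,0,-1],[0,0,0,0,25,0,-1],[0,0,0,0,29,0,-1],[0,0,0,0,33,0,-1],[0,0,0,0,37,0,-1],[0,0,0,0,41,0,-1],[0,0,0,0,45,0,-1],[0,0,0,0,49,0,-1],[0,0,0,0,53,0,-1],[0,0,0,0,57,0,-1],[0,0,0,0,61,0,-1],[0,0,0,0,65,0,-1],[0,0,0,0,69,0,-1],[0,0,0,0,73,0,-1],[0,0,0,0,75,0,-1]]'
python3 -m inch '[[0,0,0,0,-2,0,-1],[0,0,0,0,-4,0,-1],[0,0,0,0,-4,0,-1]]'
python3 -c "
from h import *
rel([.5765,.048,.156],-.45)
p=pose();np.save('w9.npy',np.r_[p[0],p[1]])
cv2.imwrite('pics/w9.png',optics.capture('wrist')[:,:,::-1])
"
```

```text
time_s: 17.4
ee_pos: [0.5761, -0.0601, 0.1458]
eef_rot: [1.0, -0.004, 0.0, 0.0]
contact_force: [0.6, -0.2, -2.4]
gripper_width: 0.193
time_s: 19.4
ee_pos: [0.5755, -0.1351, 0.1458]
eef_rot: [1.0, -0.004, 0.0, -0.0]
contact_force: [-0.5, 0.7, -2.6]
gripper_width: 0.193
time_s: 19.7
ee_pos: [0.5755, -0.1303, 0.1458]
eef_rot: [1.0, -0.003, -0.0, -0.0]
contact_force: [0.6, -0.8, -1.4]
gripper_width: 0.197
shift [  -0.2 -178.3  -10.2] yaw now -0.39 wz 0.001 ee [ 0.5755 -0.1303  0.1458] zaxis [-1.e-04  0.e+00 -1.e+00] t 19.7
```

View pics/w9.png

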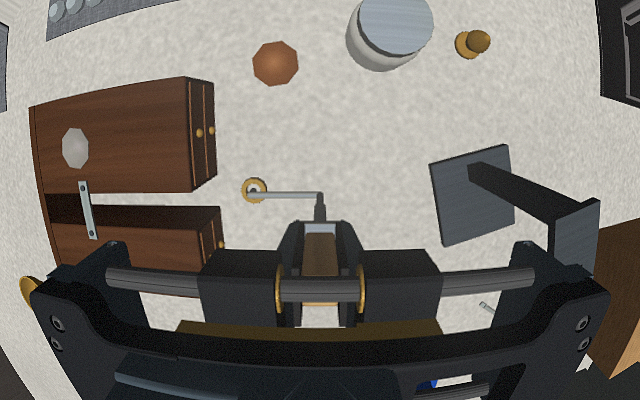

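The ring is outside at (254,190), with the toe centred in it. Lift straight up.

```bash

python3 -m inch '[[0,0,0,0,0,-2,-1],[0,0,0,0,0,-5,-1],[0,0,0,0,0,-9,-1],[0,0,0,0,0,-13,-1],[0,0,0,0,0,-20,-1],[0,0,0,0,0,-30,-1],[0,0,0,0,0,-50,-1],[0,0,0,0,0,-75,-1],[0,0,0,0,0,-100,-1],[0,0,0,0,0,-125,-1],[0,0,0,0,0,-142,-1],[0,0,0,0,0,-145,-1],[0,0,0,0,0,-145,-1]]'
python3 -c "
from h import *
p=pose();np.save('w10.npy',np.r_[p[0],p[1]])
cv2.imwrite('pics/w10.png',optics.capture('wrist')[:,:,::-1])
cv2.imwrite('pics/s10.png',optics.capture('scene')[:,:,::-1])
rel([.4686,-.19,.29],16.1)
"
```

```text
time_s: 21.05
ee_pos: [0.5756, -0.1307, 0.2913]
eef_rot: [1.0, -0.004, 0.0, 0.0]
contact_force: [0.0, 0.6, -2.6]
gripper_width: 0.193
shift [-106.    60.2    0. ] yaw now -0.41 wz -0.2882 ee [ 0.575  -0.1306  0.2899] zaxis [-1.2e-03  3.0e-04 -1.0e+00] t 21.15
```

View pics/w10.png

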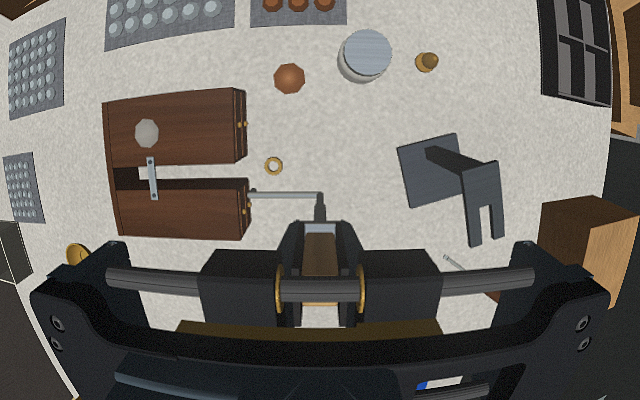

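View pics/s10.png

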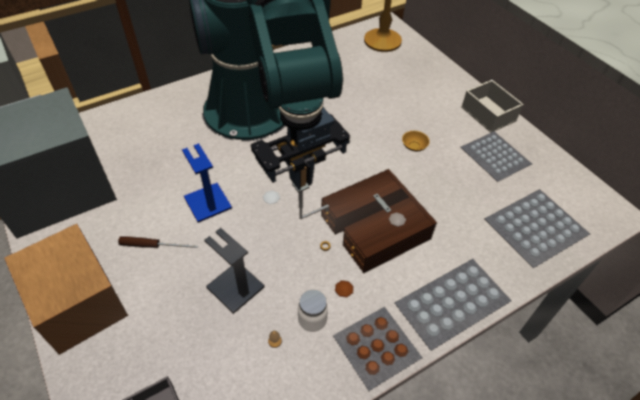

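```bash

python3 -c "
from h import *
rel([.4686,-.3361,.29],16.1)
np.set_printoptions(precision=4,suppress=True)
a=np.load('w10.npy');P=(a[:3],a[3:]);print('ring',hit('wrist',(274,165.5),.009,P),hit('scene',(325,245.7),.009))"
python3 -m inch '[[0,0,0,-25,8,0,-1],[0,0,0,-55,25,0,-1],[0,0,-0.05,-80,40,0,-1],[0,0,-0.1,-100,55,0,-1],[0,0,-0.17,-106,80,0,-1],[0,0,-0.24,-106,110,0,-1],[0,0,-0.288,-106,140,0,-1],[0,0,-0.288,-106,170,0,-1],[0,0,-0.288,-105,195,0,-1],[0,0,-0.288,-105,206,0,-1],[0,0,-0.288,-105,206,0,-1],[0,0,-0.288,-105,206,0,-1],[0,0,-0.288,-105,206,0,-1]]'
python3 -c "
from h import *
rel([.4686,-.3361,.198],16.1);rel([.5457,-.3142,.198],16.1)
p=pose();np.save('w11.npy',np.r_[p[0],p[1]])
cv2.imwrite('pics/w11.png',optics.capture('wrist')[:,:,::-1])
"
```

```text
shift [-104.9  206.3   -0. ] yaw now -0.41 wz -0.2882 ee [ 0.575  -0.1306  0.2899] zaxis [-1.2e-03  3.0e-04 -1.0e+00] t 21.15
ring [ 0.5764 -0.0636  0.009 ] [ 0.5802 -0.0623  0.009 ]
time_s: 22.45
ee_pos: [0.469, -0.3349, 0.2906]
eef_rot: [0.99, 0.14, -0.0, -0.0]
contact_force: [-0.6, 0.1, -2.0]
gripper_width: 0.195
shift [-0.7  1.1 92.6] yaw now 16.13 wz 0.0005 ee [ 0.469  -0.3349  0.2906] zaxis [-4.e-04  5.e-04 -1.e+00] t 22.45
shift [79.4  1.5 92.6] yaw now 16.13 wz 0.0005 ee [ 0.469  -0.3349  0.2906] zaxis [-4.e-04  5.e-04 -1.e+00] t 22.45
```

View pics/w11.png

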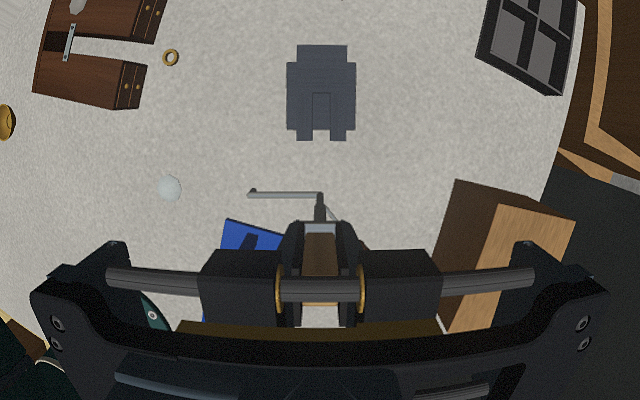

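```bash

python3 -m inch '[[0,0,0,0,0,25,-1],[0,0,0,0,0.5,50,-1],[0,0,0,0,1,75,-1],[0,0,0,0,1,88,-1],[0,0,0,0,1,91,-1],[0,0,0,0,1,92,-1],[0,0,0,0,1,92,-1],[0,0,0,0,1,92,-1],[0,0,0,0,1,92,-1]]'
python3 -c "
from h import *
rel([.5457,-.3142,.198],16.1)
"
```

```text
time_s: 23.4
ee_pos: [0.4696, -0.3372, 0.1996]
eef_rot: [0.99, 0.14, 0.0, 0.0]
contact_force: [-0.0, -0.4, -1.5]
gripper_width: 0.193
shift [79.4 -1.   1.7] yaw now 16.09 wz -0.0002 ee [ 0.4696 -0.3372  0.1996] zaxis [ 1.e-03 -7.e-04 -1.e+00] t 23.4
```

```bash

python3 -m inch '[[0,0,0,0,0,0,-1],[0,0,0,0,0,0,-1],[0,0,0,0,0,0,-1]]'
python3 -c "
from h import *
rel([.5457,-.3142,.198],16.1)
"
```

```text
time_s: 23.7
ee_pos: [0.4693, -0.3369, 0.1989]
eef_rot: [0.99, 0.14, 0.0, 0.0]
contact_force: [0.2, -0.2, -2.7]
gripper_width: 0.197
shift [79.7 -0.7  0.9] yaw now 16.09 wz -0.0002 ee [ 0.4693 -0.3369  0.1989] zaxis [ 1.e-04 -0.e+00 -1.e+00] t 23.7
```

```bash

python3 -m inch '[[0,0,0,8,-0.7,0.5,-1],[0,0,0,18,-0.7,0.5,-1],[0,0,0,28,-0.7,0.5,-1],[0,0,0,36,-0.7,0.5,-1],[0,0,0,42,-0.7,0.5,-1],[0,0,0,47,-0.7,0.5,-1],[0,0,0,52,-0.7,0.5,-1]]'
python3 -m inch '[[0,0,0,4,0,0,-1],[0,0,0,9,0,0,-1],[0,0,0,14,0,0,-1],[0,0,0,19,0,0,-1],[0,0,0,24,0,0,-1],[0,0,0,27,0,0,-1],[0,0,0,27.5,0,0,-1],[0,0,0,27.5,0,0,-1],[0,0,0,27.5,0,0,-1]]'
python3 -c "
from h import *
rel([.5457,-.3142,.1899],16.1)
cv2.imwrite('pics/w12.png',optics.capture('wrist')[:,:,::-1])
"
```

```text
time_s: 24.4
ee_pos: [0.5194, -0.3217, 0.1982]
eef_rot: [0.99, 0.14, -0.0, -0.0]
contact_force: [-0.4, 0.1, -1.7]
gripper_width: 0.195
time_s: 25.3
ee_pos: [0.5454, -0.3142, 0.1983]
eef_rot: [0.99, 0.14, -0.0, -0.0]
contact_force: [-0.1, -0.2, -2.1]
gripper_width: 0.19
shift [0.3 0.1 8.4] yaw now 16.09 wz -0.0002 ee [ 0.5454 -0.3142  0.1983] zaxis [-1.e-04  1.e-04 -1.e+00] t 25.3
```

View pics/w12.png

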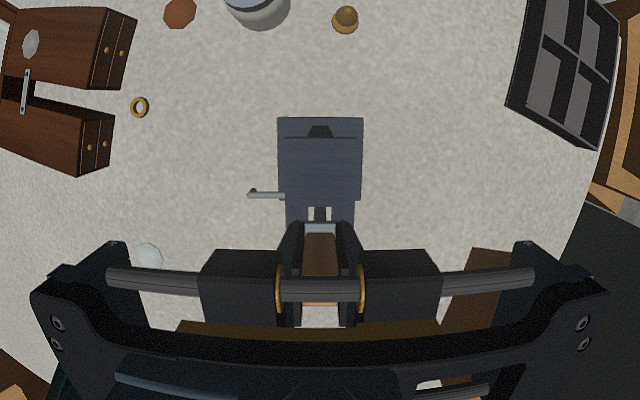

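```bash

python3 -m inch '[[0,0,0,0,0,2,-1],[0,0,0,0,0,4,-1],[0,0,0,0,0,6,-1],[0,0,0,0,0,7,-1],[0,0,0,0,0,7,-1],[0,0,0,0,0,7,-1]]'
python3 -m inch '[[0,0,0,0,0,0.5,-1],[0,0,0,0,0,0.7,-1],[0,0,0,0,0,0.7,-1]]'
python3 -m inch '[[0,0,0,0,0,0.4,-1],[0,0,0,0,0,0.5,-1],[0,0,0,0,0,0.5,-1]]'
```

```text
time_s: 25.95
ee_pos: [0.5455, -0.3143, 0.1913]
eef_rot: [0.99, 0.14, -0.0, 0.0]
contact_force: [0.5, 0.8, -1.9]
gripper_width: 0.196
time_s: 26.25
ee_pos: [0.5455, -0.3142, 0.1906]
eef_rot: [0.99, 0.14, 0.0, 0.0]
contact_force: [0.7, -0.1, -2.1]
gripper_width: 0.194
time_s: 26.55
ee_pos: [0.5455, -0.3142, 0.1901]
eef_rot: [0.99, 0.14, -0.0, -0.0]
contact_force: [0.5, 0.7, -1.9]
gripper_width: 0.194
```

```bash

python3 -m inch '[[0,0,0,0,0,0.3,-1],[0,0,0,0,0,0.3,-1],[0,0,0,0,0,0.3,-1]]'
python3 -m inch '[[0,0,0,0,0,0.2,-1],[0,0,0,0,0,0.2,-1],[0,0,0,0,0,0.2,-1]]'
```

```text
time_s: 26.85
ee_pos: [0.5455, -0.3142, 0.1899]
eef_rot: [0.99, 0.14, 0.0, 0.0]
contact_force: [0.5, 0.9, -0.0]
gripper_width: 0.195
time_s: 27.15
ee_pos: [0.5456, -0.3142, 0.1899]
eef_rot: [0.99, 0.14, 0.0, 0.0]
contact_force: [-2.0, 1.5, 4.5]
gripper_width: 0.198
```

Collar seated, force change about 6 N. Ease off 0.2 mm and open.

```bash

python3 -m inch '[[0,0,0,0,0,-0.2,-1],[0,0,0,0,0,-0.2,-1],[0,0,0,0,0,-0.2,-0.5],[0,0,0,0,0,-0.2,0],[0,0,0,0,0,-0.2,0.5],[0,0,0,0,0,-0.2,1],[0,0,0,0,0,-0.2,1],[0,0,0,0,0,-0.2,1],[0,0,0,0,0,-0.2,1],[0,0,0,0,0,-0.2,1],[0,0,0,0,0,-0.2,1]]'
python3 -c "
from h import *
cv2.imwrite('pics/w13.png',optics.capture('wrist')[:,:,::-1])
"
```

```text
time_s: 28.25
ee_pos: [0.5455, -0.3142, 0.1898]
eef_rot: [0.99, 0.14, 0.0, -0.0]
contact_force: [-0.3, -0.3, -0.3]
gripper_width: 0.925
```

View pics/w13.png

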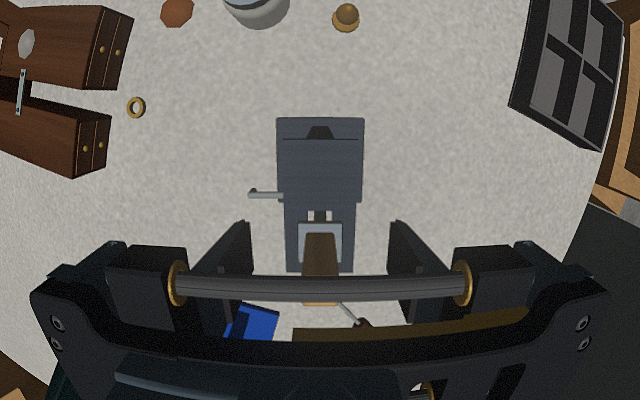

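The rod hangs as before and the fingers are clear of it. Retreat upward and check.

```bash

python3 -m inch '[[0,0,0,0,0,-10,1],[0,0,0,0,0,-30,1],[0,0,0,0,0,-60,1],[0,0,0,0,0,-90,1],[0,0,0,0,0,-110,1],[0,0,0,-20,0,-120,1],[0,0,0,-50,0,-120,1],[0,0,0,-80,0,-120,1],[0,0,0,-100,0,-120,1],[0,0,0,-100,0,-120,1],[0,0,0,-100,0,-120,1],[0,0,0,-100,0,-120,1]]'
python3 -c "
from h import *
np.set_printoptions(precision=4,suppress=True)
p=pose();np.save('w14.npy',np.r_[p[0],p[1]])
for n in ('wrist','scene'): cv2.imwrite(f'pics/{n}14.png',optics.capture(n)[:,:,::-1])
t=cv2.imread('pics/wrist14.png');s=cv2.imread('pics/scene14.png')
cv2.imwrite('pics/s14c.png',cv2.resize(s[140:310,180:450],None,fx=2.9,fy=2.9,interpolation=cv2.INTER_CUBIC))
"
```

```text
time_s: 29.5
ee_pos: [0.4502, -0.3419, 0.31]
eef_rot: [0.99, 0.14, 0.0, 0.0]
contact_force: [0.5, -0.2, 0.1]
gripper_width: 1.0
```

View pics/wrist14.png

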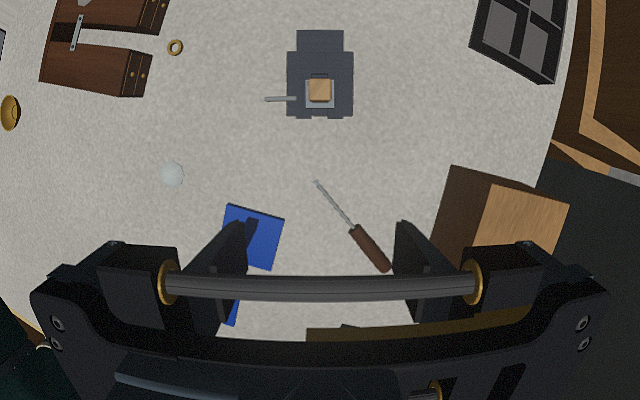

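View pics/s14c.png

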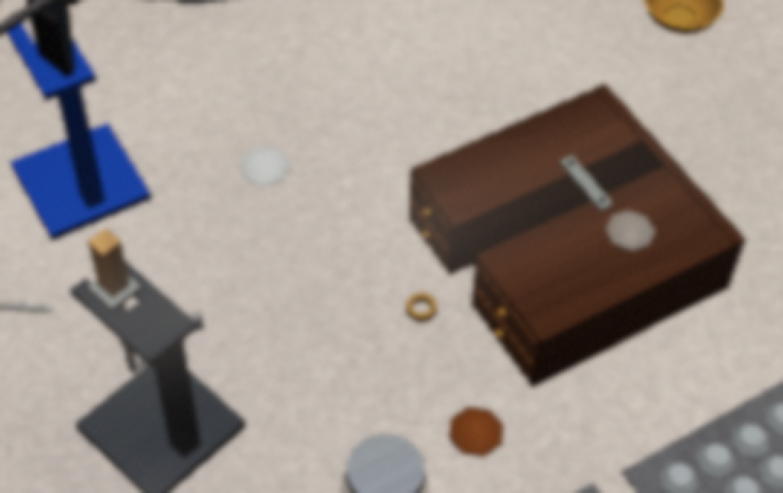

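The scene crop shows the rod hung at (107,270), exactly as at the start. The ring lies flat at (421,306), clear of the units, and nothing else has moved. Handing in.

```bash
python3 -c "
from h import *
s=status.sense();print(s['time_s'],s['contact_force'],np.abs(s['qvel']).max())
print(arm.finish_job())"
```

```text
29.6 [ 0.51431443 -0.86452872  0.54264522] 0.0024363871107148886
the job is handed in; nothing more can be done
None
```

I fished the ring out through the gap's open end and hung the rod back in its steel stand. I handed the job in at 29.6 s of the 72 s allowed.

- **Method:** I took the rod, felt for the floor, lowered the toe into the ring's hole under the strap, and dragged the ring out. I then lifted the toe straight out and returned the rod.
- **Ring:** it lies flat on the bench at about (0.577, -0.063) m, with its edge roughly 27 mm clear of the units. My wrist and scene camera estimates disagreed by about 4 mm in x, which is not enough to affect the result.
- **Rod:** it hangs as it did at the start. The collar seated at the same height (TCP z 0.190 m) where I first gripped it.
- **Forces:** the highest contact readings were about 5 N at the floor and 6 N when seating the collar. I only read the force at the end of each move, so a brief higher peak between readings would not show.
- **Other things:** the final pictures show nothing else moved that they cover. The gripper is open and touching nothing. No check failed.

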